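Run the hold-to-run coffee grinder

TASK

Get the little green coffee grinder on the stove board grinding at full speed: first push its half-open catch drawer fully home until it clicks in, and only then turn the dial on its top clockwise, past the one-dot and two-dot clicks, to the three-dot click. The dial springs back to off as soon as it is let go, so finish with the dial still gripped and held at three dots. Leave the mug, spoon, jam jar and yoghurt pot where they stand.

Things in the scene. Friction and masses are not known exactly. Their poses are not given: they have to be found in the camera images.
- grinder: Low green-grey coffee grinder, 230 mm deep (x) by 150 wide (y); flat deck 88 mm above its underside, brown round hopper (91 mm across, top 164 mm up) at the back of the deck. Stands on a wooden board over the burners (board top at z = 0.063) and does not slide. Origin: centre of its underside; z up; the front, with the drawer, faces its -x. Place and yaw vary.
- grinder_drawer (a joint): Opening of the catch drawer in m: 0 = fully home, 0.085 = fully out; starts 0.035 to 0.065 out. Slides along the grinder's x, opens to its -x. About 1 N of friction; a sprung ball catch resists with about 4 N from 8 to 4 mm before home, then draws the drawer in and keeps it there.
- drawer_pull (a point): Centre of the front face of the drawer's dark pull, a bar 60 mm wide and 12 mm high that stands 17 mm out from the steel front plate (128 x 47 mm). 48.5 mm above the grinder's underside; moves with the drawer; drawer home, it is at x = -0.1405, y = 0 in the grinder's frame. Its x axis points into the grinder, the closing direction.
- dial_angle (a joint): Angle of the dial in rad, growing clockwise seen from above: 0 = off (ring mark), clicks at 0.42 (one dot), 0.84 (two dots), 1.26 (three dots), end stop at 1.38. A spring turns it back to 0: 0.04 N m at off, 0.12 at three dots; riding over each click adds about 0.04. It stays at no click by itself.
- grinder_dial: Dial; pinch its cream bar: 54 mm long (x), 14 thick (y), 25 high, orange pointer line at its +x end. Stands on a dark round skirt (62 mm across); bar from 96 to 121 mm above the grinder's underside. Origin: on the dial's upright axis, 88 mm up (x = -0.050, y = 0 in the grinder's frame). Pointer: off = 0.63 rad anticlockwise of the grinder's +x, three dots = 0.63 clockwise.
- mug: White mug, orange inside, 83 x 113 (with handle) x 93 mm high, loose, to the right of the grinder. Origin at the centre of its underside.
- coffee_spoon: Steel teaspoon, 130 x 27 x 11 mm, lying loose to the right of the open drawer. Origin under its middle, x along it.
- jam_jar: Jam jar with white lid, 75 mm across, 112 mm high, loose, to the left of the grinder. Origin at the centre of its underside.
- yoghurt_pot: White yoghurt pot, 72 mm across, 71 mm high, loose, to the left of the grinder. Origin at the centre of its underside.

How it is judged (in metres and radians):
On the way, in this order (a step that is already met when the one before it is completed fails the run):
1. the catch drawer is seated fully home, the dial still off (value of joint grinder_drawer below 0.0015 m and value of joint dial_angle below 0.2 rad), for 0.2 s.
2. the dial is held at the three-dot click (value of joint dial_angle above 1.14 rad and contact force between the fingers and grinder_dial above 1 N), for 0.5 s.
At the end, for the whole second after the job is handed in: The drawer is home (within 1.5 mm), the dial is in the three-dot click (at least 1.14 rad; the stop is at 1.38) and held there by the fingers on its bar, and mug, spoon, jar and pot are within 20 mm of where they stood (all of step 2 and value of joint grinder_drawer below 0.0015 m and distance of each of mug, coffee_spoon, jam_jar, yoghurt_pot from where it was at the start of the episode below 0.02 m); the arm keeps its last pose, push and grip.
It fails at once if the dial is turned out of off while the drawer is not home (value of joint dial_angle above 0.25 rad and value of joint grinder_drawer above 0.004 m).
It fails at once if the mug, jar or pot is tipped (angle between any of mug, jam_jar, yoghurt_pot's own z axis and vertical above 0.35 rad).
It also fails if it takes over 56 s, if anything falls off the work surface, if the arm or the gripper's body presses on something with over 40 N, if the wrist force passes 120 N, or if a joint passes its speed limit or range.

ROBOT

A 6-joint arm with a two-finger parallel gripper is mounted at the origin on a cart in front of the work surface, level with it; the furniture and walls round the work are solid. World frame = base frame: x ahead of the robot, y to its left, z up, the work surface at z = 0. Lengths are in mm, angles in rad, forces in N, time in s.
With the tool pointing down it reaches from about 275 to 1000 mm from the base axis. Payload 8.4 kg.
Tool frame: the origin (TCP) lies between the finger pads; the fingertips stand 22 mm ahead of it and the grasp point (between the pads) lies 3 mm ahead of it (r.nose_length is the z of the fingertips in the tool frame, in mm); z points along the fingers, y is the line along which they close (so a half turn about z gives the same grasp; the last joint's range is limited). The gripper opens to 85 mm and grips with 20 to 120 N. Pads are 22 mm wide; open, the fingers measure 114 mm over their backs; the gripper's body (76 mm by 85 mm) begins 54 mm behind the grasp point. The pads swing forward as they close: fully open they stand 13 mm farther back than shut.
Start: joints at [-1.308, 0.353, 1.633, -0, 1.155, -0.002], TCP at [163.571, -603.219, 253.281] pointing down, gripper open.
Joint ranges: [-2.63, 2.63], [-0.92, 2.1], [0.06, 2.66], [-1.3, 4.44], [0, 2.69], [-3.02, 3.02]. Speed limits (rad/s): [2.22, 2.22, 2.79, 3.14, 3.14, 3.14].

INTERFACE

Orientations are given as [roll, pitch, yaw] about the fixed x, y, z axes, in that order (R = Rz(yaw) Ry(pitch) Rx(roll)).
In Python, from rig import r gives the robot as it stands.
- The arm moves only by the tool nudge_tcp, called by a JSON object that holds its "name" and its "arguments". Schema: {"type":"object","properties":{"deltas":{"type":"array","items":{"type":"array","items":{"type":"array","items":{"type":"number"},"minItems":7,"maxItems":7},"minItems":1,"maxItems":5},"minItems":1,"maxItems":1},"force":{"type":"number"},"only":{"type":"string"},"quiet":{"type":"boolean"},"lines":{"type":"string"}},"required":["deltas"],"additionalProperties":false}. deltas is a list that holds a single list of rows (three levels of brackets), with 1 to 5 rows, each of 7 numbers: a rotation vector rx, ry, rz in rad, then dx, dy, dz in mm, then the opening from 0.0 (shut) to 1.0 (fully open); each row shifts and turns the commanded pose from where the row before left it, along the tool's axes as they then stand; what a row does not reach is not made up. A row lasts 1/12 s, in which the tool goes at most 41.7 mm and 0.125 rad, less where a joint would pass 70% of its speed; a pose out of reach is approached as far as the arm can. The fingers move at their own pace and stop on an object; force is the grip in N (left out, the last holds). Time passes only in rows, so rows that do not move let the fingers close. The tool returns the time, the measured TCP pose, the force, the opening and the grip force at its end. only (a regular expression) keeps the lines of the reply that match it, lines (a string "A,B") keeps lines A to B, and quiet returns only ok. Input that does not fit is refused with a message, and nothing moves.
- r.sense(): the state, without advancing time (a new reading comes with each control period).
- r.grab_frame(name): name is "scene" or "top" or "wrist"; returns the picture (480x640x3 uint8, red, green, blue); there is no depth.
- r.camera_params(name): a dict with "fx", "fy", "cx", "cy" (pixels), "dist_coeffs" ([k1, k2, p1, p2, k3] as OpenCV has them; the pictures are not rectified), "rvec" (rotation vector, rad) and "tvec" (3), from world to camera coordinates, as OpenCV has them. Camera axes: x right, y down, z forward; pixel columns grow to the right and rows downward; lengths in mm; the calibration is good to about 2 mm. A picture is of the moment at which its call begins: read the wrist's pose just before it. camera_params takes no time and is no camera call; for the wrist camera it gives the pose at the moment of the call.
- r.sign_off(): hands the job in; it is judged then, once.
The state is a dict: "clock": time; "qpos": joint angles; "qvel": joint speeds; "joint_efforts": joint torques, N m; "eef_pos": TCP position; "tcp_rot": TCP orientation; "contact_force": force on the tool from outside, world axes, zero at the start; "wrist_torque": the same for the moment, N m; "opening": opening from 0.0 (shut) to 1.0 (fully open); "grasp_force": force on a finger pad.
Only numpy, scipy, OpenCV 4.12 (cv2) and the standard library are available. Lean on these libraries where they do the work, as an engineer would, in place of code of your own. Each camera call takes 0.05 s, during which the arm holds its last target. There are 200 camera calls.

## Working session

There is one attempt and no reset: what is moved stays moved. The work goes in short steps, Python scripts to look and compute and a tool call to move; the robot and the scene stay as the last step left them, time stands still between calls to the robot, and variables do not carry over. Pictures are saved under pics/ and viewed, at most 10 in all, crops included, and the job is handed in when it is done.

```bash
ls; mkdir -p pics; python3 - <<'E'
from rig import r
import cv2
for n in("scene","top"):
    cv2.imwrite(f"pics/{n}0.png",r.grab_frame(n)[:,:,::-1]); print(n,r.camera_params(n))
s=r.sense();print(s["clock"],s["eef_pos"],s["tcp_rot"],r.nose_length)
E
```

```text
pics
rig.py
scene {'fx': 567.7159895785835, 'fy': 567.7159895785835, 'cx': 322.5347351312147, 'cy': 248.72688431397688, 'dist_coeffs': array([-0.06553976,  0.        ,  0.        ,  0.        ,  0.        ]), 'rvec': array([ 1.03627803, -2.3998508 ,  1.04169895]), 'tvec': array([412.61880524, 418.24941542, 794.9732026 ])}
top {'fx': 511.53338255702175, 'fy': 511.53338255702175, 'cx': 312.72064356214145, 'cy': 239.28214685696554, 'dist_coeffs': array([-0.1439263,  0.       ,  0.       ,  0.       ,  0.       ]), 'rvec': array([ 2.1315155 , -2.15866811,  0.10561614]), 'tvec': array([  17.50415244,  608.65793995, 1015.84975247])}
0.1 [ 163.47798633 -602.82389967  252.64420399] [-3.14033085e+00 -4.10830494e-05  2.64780473e-01] 22.0
```

View pics/top0.png

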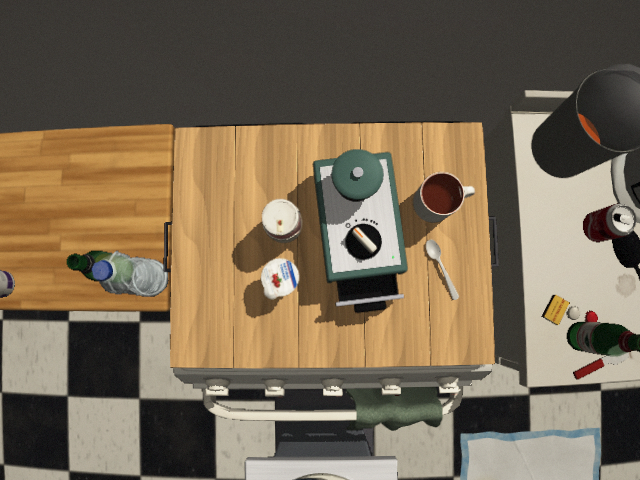

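View pics/scene0.png

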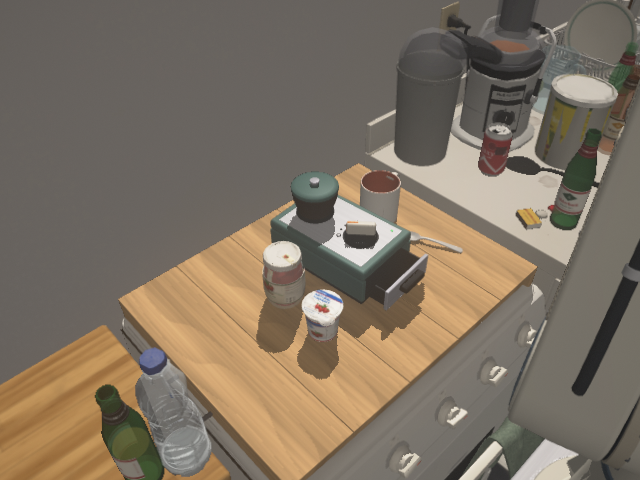

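The top view shows the grinder at about (360,215), dial at (364,241), drawer front at (370,297), hopper at (358,173), and the robot towards the bottom. I'll enlarge it next.

```bash
python3 - <<'E'
import cv2
a=cv2.imread("pics/top0.png")[145:325,300:480]
cv2.imwrite("pics/topc.png",cv2.resize(a[:150,:],None,fx=4,fy=4,interpolation=cv2.INTER_CUBIC)) if 0 else cv2.imwrite("pics/topc.png",cv2.resize(a,(594,594),interpolation=cv2.INTER_CUBIC))
E
```

```text
(no output)
```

View pics/topc.png

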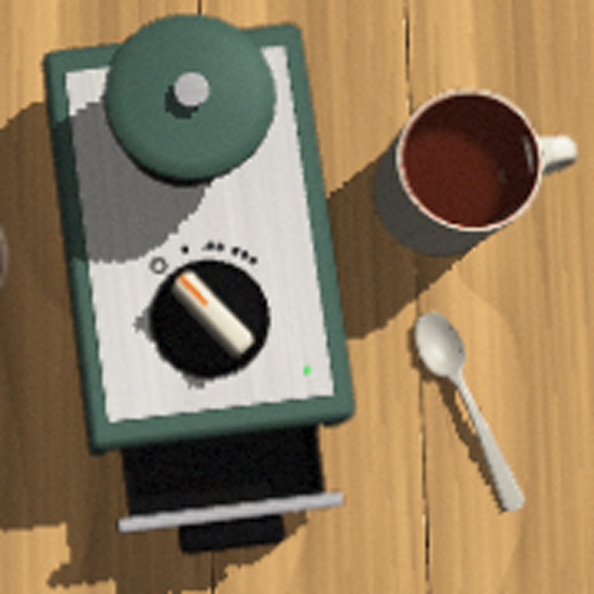

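Crop (scale 3.3, offset 300,145): deck corners at about (93,450), (353,415), (46,58), (297,28). The dial skirt centre is (210,318), the bar ends are (182,280) and (248,350), and the pull front edge runs (181,550) to (284,541).

```bash
cat > h.py <<'E'
from rig import r
import numpy as np, cv2
def pix2w(name,uv,z,p=None):
    p=p or r.camera_params(name)
    K=np.array([[p["fx"],0,p["cx"]],[0,p["fy"],p["cy"]],[0,0,1]])
    n=cv2.undistortPoints(np.array(uv,float).reshape(-1,1,2),K,p["dist_coeffs"]).reshape(-1,2)
    R=cv2.Rodrigues(np.array(p["rvec"]))[0];C=-R.T@np.array(p["tvec"])
    d=np.c_[n,np.ones(len(n))]@R
    return C+d*((z-C[2])/d[:,2])[:,None]
E
python3 - <<'E'
from h import *
f=lambda c,z:pix2w("top",np.array(c)/3.3+[300,145],z)
c=f([(93,450),(353,415),(46,58),(297,28)],151)
print(c.round(1)); m=c.mean(0)
l=c[2]-c[0];rr=c[3]-c[1];fr=c[0]-c[1];bk=c[2]-c[3]
print("len",[np.linalg.norm(v) for v in(l,rr,fr,bk)])
yaw=[np.arctan2(l[1],l[0]),np.arctan2(rr[1],rr[0]),np.arctan2(-fr[0],fr[1]),np.arctan2(-bk[0],bk[1])];print(yaw)
y=np.mean(yaw);x=np.array([np.cos(y),np.sin(y)])
print("centre",m,"pred dial",m[:2]-50*x)
print("dial skirt",f([(210,318)],156)); b=f([(182,280),(248,350)],184)
print("bar",b,b.mean(0),np.arctan2(*(b[0]-b[1])[1::-1]),np.linalg.norm(b[0]-b[1]))
p=f([(181,550),(284,541)],114);print("pull",p,p.mean(0));q=np.array([x,[-x[1],x[0]]])@(p.mean(0)[:2]-m[:2]);print("pull in grinder",q)
print("mug,spoon",f([(468,160)],156),f([(438,340),(512,500)],68))
E
```

```text
[[ 517.1  -20.3  151. ]
 [ 534.4 -164.4  151. ]
 [ 739.9    3.1  151. ]
 [ 755.5 -140.4  151. ]]
len [np.float64(223.96813381231559), np.float64(222.37990432889615), np.float64(145.11144814762935), np.float64(144.32910226196097)]
[np.float64(0.10467136693500761), np.float64(0.10812644020820389), np.float64(0.11896402207215216), np.float64(0.10802759487511397)]
centre [636.71619717 -80.53080725 151.        ] pred dial [587.01810338 -86.017106  ]
dial skirt [[588.92373105 -86.05522158 156.        ]]
bar [[ 606.37134267  -69.38070927  184.        ]
 [ 568.04524556 -103.90923291  184.        ]] [587.20829411 -86.64497109 184.        ] 0.7333199338131324 51.58593475730063
pull [[ 461.0329576   -69.84760881  114.        ]
 [ 465.25008394 -128.72600584  114.        ]] [463.14152077 -99.28680732 114.        ]
pull in grinder [-174.58463133    0.40290157]
mug,spoon [[ 676.27880356 -233.71569106  156.        ]] [[ 584.00915199 -230.90021049   68.        ]
 [ 486.54746871 -272.50768119   68.        ]]
```

Sizes, bar angle (0.733 against 0.738 expected) and pull (y≈0) all agree with the given dimensions. Grinder yaw is 0.108, the dial is at (587.3,-86), and the drawer is about 34 mm open. Next I'll move in front of the pull with the gripper shut and tool x along the push direction.

```bash
cat >> h.py <<'E'
from scipy.spatial.transform import Rotation as Ro
def to(target,yaw):
    s=r.sense();R=Ro.from_euler("xyz",s["tcp_rot"]);T=Ro.from_euler("xyz",[np.pi,0,yaw])
    print("t",s["clock"],"pos",s["eef_pos"].round(1),"rot",s["tcp_rot"].round(3),"F",s["contact_force"].round(1))
    print("rotvec",(R.inv()*T).as_rotvec().round(3),"d in target axes",T.inv().apply(np.array(target)-s["eef_pos"]).round(1))
E
```

{"name": "nudge_tcp", "arguments": {"deltas": [[[0,0,0.08,0,0,0,0],[0,0,0.077,0,0,0,0],[0,0,0,20,-32,0,0],[0,0,0,20,-32,0,0],[0,0,0,20,-32,0,0]]], "force": 40}}

```text
clock: 0.52
eef_pos: [212.9, -500.0, 252.6]
tcp_rot: [-3.14, 0.0, 0.106]
contact_force: [1.9, 0.0, 1.1]
opening: 0.303
grasp_force: 0.0
```

{"name": "nudge_tcp", "arguments": {"deltas": [[[0,0,0,20,-32,0,0],[0,0,0,20,-32,0,0],[0,0,0,20,-32,0,0],[0,0,0,20,-32,0,0],[0,0,0,20,-32,0,0]]]}}

```text
clock: 0.93
eef_pos: [295.3, -329.7, 253.1]
tcp_rot: [-3.141, 0.0, 0.107]
contact_force: [1.0, -0.6, 0.7]
opening: 0.003
grasp_force: 0.0
```

{"name": "nudge_tcp", "arguments": {"deltas": [[[0,0,0,20,-32,0,0],[0,0,0,20,-32,0,0],[0,0,0,20,-32,0,0],[0,0,0,20,-32,0,0],[0,0,0,0,0,0,0]]]}}

```text
clock: 1.35
eef_pos: [362.6, -190.7, 253.2]
tcp_rot: [-3.14, -0.001, 0.112]
contact_force: [-0.3, -0.7, 0.2]
opening: -0.001
grasp_force: 0.0
```

```bash
python3 -c "from h import *;to([403,-106,119],.108)"
```

```text
t 1.35 pos [ 362.6 -190.7  253.2] rot [-3.14e+00 -1.00e-03  1.12e-01] F [-0.3 -0.7  0.2]
rotvec [-0.002 -0.001  0.004] d in target axes [ 49.3 -79.9 134.2]
```

{"name": "nudge_tcp", "arguments": {"deltas": [[[0,0,0.004,16,-27,0,0],[0,0,0,17,-27,0,0],[0,0,0,16,-26,0,0],[0,0,0,0,0,35,0],[0,0,0,0,0,35,0]]]}}

```text
clock: 1.77
eef_pos: [403.4, -110.1, 184.0]
tcp_rot: [3.14, -0.005, 0.107]
contact_force: [0.5, -1.1, -1.3]
opening: 0.002
grasp_force: 0.0
```

{"name": "nudge_tcp", "arguments": {"deltas": [[[0,0,0,0,0,32,0],[0,0,0,0,0,32,0],[0,0,0,0,0,0,0],[0,0,0,0,0,0,0]]]}}

```text
clock: 2.1
eef_pos: [399.9, -110.7, 118.5]
tcp_rot: [-3.14, 0.004, 0.104]
contact_force: [0.9, -0.4, 1.2]
opening: -0.006
grasp_force: 0.0
```

```bash
python3 - <<'E'
from h import *;to([403,-106,119],.108)
cv2.imwrite("pics/s1.png",cv2.resize(r.grab_frame("top")[180:360,260:500,::-1],(800,600)))
E
```

```text
t 2.1 pos [ 399.9 -110.7  118.5] rot [-3.14   0.004  0.104] F [ 0.9 -0.4  1.2]
rotvec [-0.002  0.004 -0.004] d in target axes [ 3.5 -4.4 -0.5]
```

View pics/s1.png

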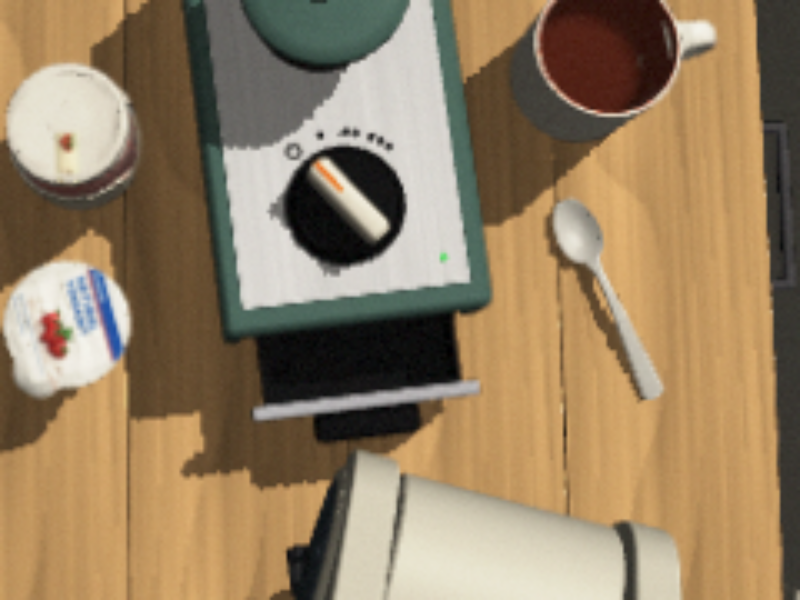

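The gripper is in front of the pull, whose front edge is at about (368,435) in the crop, and nothing has been disturbed. I'll push along tool x.

{"name": "nudge_tcp", "arguments": {"deltas": [[[0,0,0,10,-4,0,0],[0,0,0,14,0,0,0],[0,0,0,12,0,0,0],[0,0,0,8,0,0,0],[0,0,0,6,0,0,0]]]}}

```text
clock: 2.57
eef_pos: [452.6, -101.8, 120.5]
tcp_rot: [3.141, -0.002, 0.104]
contact_force: [-1.6, -0.5, 1.5]
opening: 0.002
grasp_force: 0.6
```

{"name": "nudge_tcp", "arguments": {"deltas": [[[0,0,0,6,0,0,0],[0,0,0,6,0,0,0],[0,0,0,6,0,0,0],[0,0,0,5,0,0,0],[0,0,0,4,0,0,0]]]}}

```text
clock: 2.98
eef_pos: [477.8, -98.9, 119.2]
tcp_rot: [-3.141, 0.0, 0.104]
contact_force: [-1.9, 0.2, 0.7]
opening: -0.002
grasp_force: 0.5
```

{"name": "nudge_tcp", "arguments": {"deltas": [[[0,0,0,3,0,0,0],[0,0,0,3,0,0,0],[0,0,0,3,0,0,0],[0,0,0,2,0,0,0],[0,0,0,0,0,0,0]]]}}

```text
clock: 3.4
eef_pos: [488.8, -97.8, 119.3]
tcp_rot: [3.142, -0.001, 0.104]
contact_force: [-0.6, -0.3, 0.3]
opening: 0.002
grasp_force: 0.0
```

```bash
python3 -c "from h import *;to([496.8-11,-95.7-1.2,119],.108)"
```

```text
t 3.4 pos [488.8 -97.8 119.3] rot [ 3.142e+00 -1.000e-03  1.040e-01] F [-0.6 -0.3  0.3]
rotvec [ 0.    -0.001 -0.004] d in target axes [-2.9 -1.3  0.3]
```

{"name": "nudge_tcp", "arguments": {"deltas": [[[0,0,0,2,0,0,0],[0,0,0,1,0,0,0],[0,0,0,0,0,0,0]]]}}

```text
clock: 3.65
eef_pos: [489.0, -97.6, 118.9]
tcp_rot: [-3.141, 0.005, 0.104]
contact_force: [-10.4, -3.1, 5.9]
opening: -0.002
grasp_force: 4.9
```

{"name": "nudge_tcp", "arguments": {"deltas": [[[0,0,0,2,0,0,0],[0,0,0,0,0,0,0],[0,0,0,0,0,0,0]]]}}

```text
clock: 3.9
eef_pos: [489.1, -97.4, 118.6]
tcp_rot: [-3.141, 0.008, 0.104]
contact_force: [-15.5, -4.1, 10.4]
opening: -0.001
grasp_force: 8.1
```

```bash
python3 - <<'E'
from h import *;to([486,-97,119],.108)
cv2.imwrite("pics/s2.png",cv2.resize(r.grab_frame("scene")[160:340,260:500,::-1],(800,600)))
E
```

```text
t 3.9 pos [489.1 -97.4 118.6] rot [-3.141  0.008  0.104] F [-15.5  -4.1  10.4]
rotvec [-0.001  0.008 -0.004] d in target axes [-3.  -0.8 -0.4]
```

View pics/s2.png

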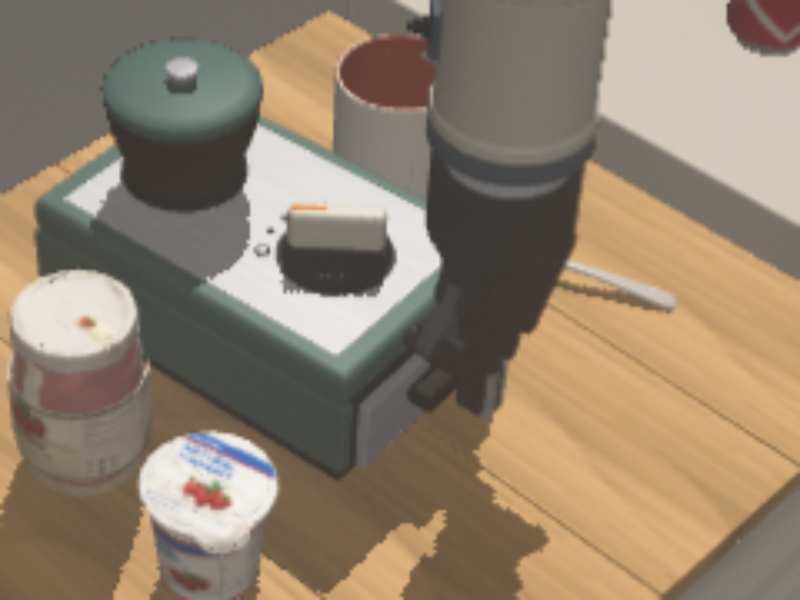

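The drawer plate sits flush with the front of the grinder, and 15 N of push gave no further motion, so it is home. I'll back off, rise, and go to the dial.

{"name": "nudge_tcp", "arguments": {"deltas": [[[0,0,0,-10,0,0,0],[0,0,0,-20,0,0,0],[0,0,0,0,0,-36,0],[0,0,0,0,0,-36,0],[0,0,0,0,0,-36,0]]]}}

```text
clock: 4.37
eef_pos: [462.9, -100.4, 228.4]
tcp_rot: [-3.141, 0.0, 0.103]
contact_force: [1.1, -0.1, 0.2]
opening: 0.0
grasp_force: 0.0
```

{"name": "nudge_tcp", "arguments": {"deltas": [[[0,0,0,0,0,-26,0.3],[0,0,-0.106,0,0,0,0.6],[0,0,-0.106,0,0,0,0.6],[0,0,-0.106,0,0,0,0.6],[0,0,-0.106,0,0,0,0.6]]]}}

```text
clock: 4.78
eef_pos: [463.8, -100.5, 253.8]
tcp_rot: [3.14, -0.002, 0.533]
contact_force: [0.5, -0.4, -0.2]
opening: 0.601
grasp_force: 0.0
```

{"name": "nudge_tcp", "arguments": {"deltas": [[[0,0,-0.106,0,0,0,0.6],[0,0,-0.106,0,0,0,0.6],[0,0,0,0,0,0,0.6]]]}}

```text
clock: 5.03
eef_pos: [463.7, -100.4, 253.4]
tcp_rot: [3.141, -0.001, 0.744]
contact_force: [-0.2, 0.2, -0.1]
opening: 0.597
grasp_force: 0.0
```

```bash
python3 -c "from h import *;to([587.4,-86.2,235],.738)"
```

```text
t 5.0333 pos [ 463.7 -100.4  253.4] rot [ 3.141e+00 -1.000e-03  7.440e-01] F [-0.2  0.2 -0.1]
rotvec [ 0.001 -0.001  0.006] d in target axes [101.1  72.7  18.4]
```

{"name": "nudge_tcp", "arguments": {"deltas": [[[0,0,0.006,25,18,4,0.6],[0,0,0,25,18,4,0.6],[0,0,0,25,18,5,0.6],[0,0,0,26,19,5,0.6],[0,0,0,0,0,0,0.6]]]}}

```text
clock: 5.45
eef_pos: [592.1, -86.3, 234.3]
tcp_rot: [3.14, -0.002, 0.731]
contact_force: [-1.5, 1.1, -0.3]
opening: 0.599
grasp_force: 0.0
```

{"name": "nudge_tcp", "arguments": {"deltas": [[[0,0,0,0,0,0,0.6],[0,0,0,0,0,0,0.6]]]}}

```text
clock: 5.62
eef_pos: [586.7, -86.7, 234.9]
tcp_rot: [-3.141, 0.001, 0.732]
contact_force: [-0.6, 0.2, 0.2]
opening: 0.603
grasp_force: 0.0
```

```bash
python3 - <<'E'
from h import *;to([587.4,-86.2,185],.738)
cv2.imwrite("pics/w1.png",r.grab_frame("wrist")[:,:,::-1])
E
```

```text
t 5.6167 pos [586.7 -86.7 234.9] rot [-3.141e+00  1.000e-03  7.320e-01] F [-0.6  0.2  0.2]
rotvec [-0.001  0.001 -0.006] d in target axes [ 0.9  0.1 49.9]
```

View pics/w1.png

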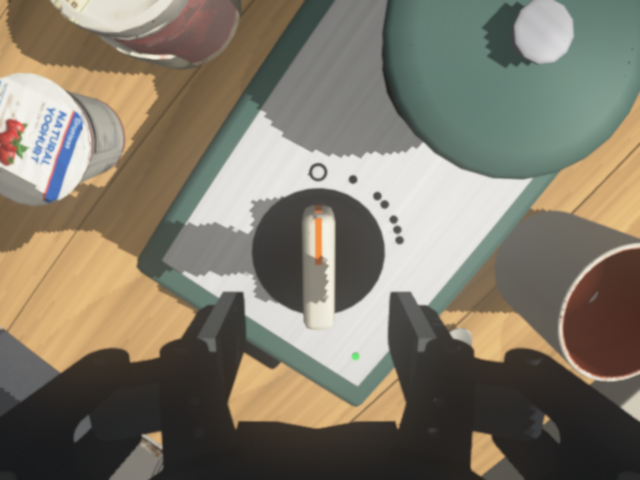

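The bar spans (319,210) to (317,325), is upright in the image and centred between the fingers (244 to 389). The tool is aligned, so I'll descend and grip.

{"name": "nudge_tcp", "arguments": {"deltas": [[[0,0,0,1,0,15,0.6],[0,0,0,0,0,15,0.6],[0,0,0,0,0,12,0.6],[0,0,0,0,0,8,0.6],[0,0,0,0,0,0,0.6]]], "force": 60}}

```text
clock: 6.08
eef_pos: [586.6, -86.2, 183.8]
tcp_rot: [-3.14, 0.002, 0.733]
contact_force: [0.3, 0.0, 0.5]
opening: 0.599
grasp_force: 0.0
```

{"name": "nudge_tcp", "arguments": {"deltas": [[[0,0,0,0,0,0,0.4],[0,0,0,0,0,0,0],[0,0,0,0,0,0,0],[0,0,0,0,0,0,0],[0,0,0,0,0,0,0]]]}}

```text
clock: 6.5
eef_pos: [588.5, -86.2, 186.3]
tcp_rot: [3.141, -0.001, 0.734]
contact_force: [-1.7, 1.3, 6.9]
opening: 0.149
grasp_force: 59.9
```

```bash
python3 -c "from h import *;to([587.4,-86.2,185],-.522)"
```

```text
t 6.5 pos [588.5 -86.2 186.3] rot [ 3.141e+00 -1.000e-03  7.340e-01] F [-1.7  1.3  6.9]
rotvec [ 0.000e+00 -1.000e-03  1.256e+00] d in target axes [-0.9  0.5  1.3]
```

{"name": "nudge_tcp", "arguments": {"deltas": [[[0,0,0.1,0,0,-1,0],[0,0,0.1,0,0,0,0],[0,0,0.1,0,0,0,0],[0,0,0.1,0,0,0,0],[0,0,0.1,0,0,0,0]]]}}

```text
clock: 6.92
eef_pos: [588.2, -85.7, 186.4]
tcp_rot: [-3.141, -0.0, 0.229]
contact_force: [-0.0, 2.9, -0.2]
opening: 0.144
grasp_force: 59.9
```

{"name": "nudge_tcp", "arguments": {"deltas": [[[0,0,0.1,0,0,0,0],[0,0,0.1,0,0,0,0],[0,0,0.1,0,0,0,0],[0,0,0.1,0,0,0,0],[0,0,0.1,0,0,0,0]]]}}

```text
clock: 7.33
eef_pos: [588.2, -85.0, 186.3]
tcp_rot: [-3.14, 0.0, -0.271]
contact_force: [0.3, 6.3, -0.8]
opening: 0.151
grasp_force: 59.9
```

{"name": "nudge_tcp", "arguments": {"deltas": [[[0,0,0.1,0,0,0,0],[0,0,0.1,0,0,0,0],[0,0,0.08,0,0,0,0],[0,0,0,0,0,0,0],[0,0,0,0,0,0,0]]]}}

```text
clock: 7.75
eef_pos: [588.3, -84.7, 186.4]
tcp_rot: [-3.139, 0.001, -0.547]
contact_force: [0.5, 7.9, -1.6]
opening: 0.151
grasp_force: 59.9
```

```bash
python3 - <<'E'
from h import *;to([587.4,-86.2,185],-.522);print(r.sense()["wrist_torque"])
cv2.imwrite("pics/w2.png",r.grab_frame("wrist")[:,:,::-1])
cv2.imwrite("pics/s3.png",cv2.resize(r.grab_frame("scene")[160:340,220:460,::-1],(800,600)))
E
```

```text
t 7.75 pos [588.3 -84.7 186.4] rot [-3.139e+00  1.000e-03 -5.470e-01] F [ 0.5  7.9 -1.6]
rotvec [-0.002  0.001 -0.025] d in target axes [-0.   1.8  1.4]
[ 1.27479378 -0.15718532  0.1295375 ]
```

View pics/w2.png

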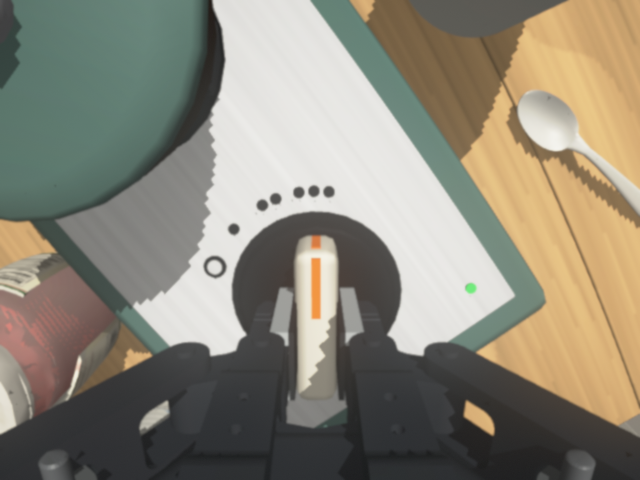

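View pics/s3.png

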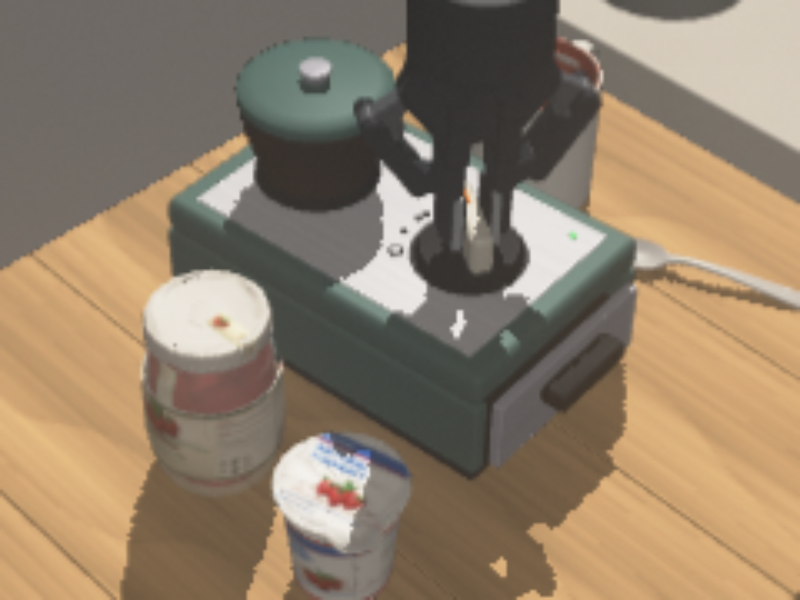

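The pointer at (316,240) is aimed at the middle of the three dots (314,191). The drawer is flush and the loose things are in place. I'll hold for a moment and hand it in.

{"name": "nudge_tcp", "arguments": {"deltas": [[[0,0,0,0,0,0,0],[0,0,0,0,0,0,0],[0,0,0,0,0,0,0],[0,0,0,0,0,0,0],[0,0,0,0,0,0,0]]]}}

```text
clock: 8.27
eef_pos: [588.3, -84.6, 186.4]
tcp_rot: [-3.139, 0.001, -0.546]
contact_force: [1.4, 7.6, -1.0]
opening: 0.149
grasp_force: 59.9
```

{"name": "nudge_tcp", "arguments": {"deltas": [[[0,0,0,0,0,0,0],[0,0,0,0,0,0,0],[0,0,0,0,0,0,0]]]}}

```text
clock: 8.52
eef_pos: [588.3, -84.7, 186.3]
tcp_rot: [-3.139, 0.001, -0.546]
contact_force: [0.9, 7.7, -1.1]
opening: 0.147
grasp_force: 59.9
```

```bash
python3 -c "from rig import r;print(r.sign_off())"
```

```text
the job is handed in; nothing more can be done
None
```

I pushed the drawer fully home, then turned the dial to three dots and handed the job in at about 8.5 s with the gripper still holding it there at 60 N; the mug, spoon, jar and pot were not touched, and `sign_off()` gave no verdict.

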